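Pop the fuse hatch on the bench supply box

TASK

Open the fuse hatch, the wider of the two black hatches on the grey boxes, so that the fuses can be checked: with the fingertips press its ribbed edge down once, as far as it goes, and let it spring up by itself. Do not push the hatch back down; take the hand right away and watch for two seconds that it stays open. Leave the narrower hatch, the round power button and the loose things on the bench alone.

Things in the scene. Friction and masses are not known exactly. Their poses are not given: they have to be found in the camera images.
- fuse_box: the fuse box: grey case 170 (x) x 150 (y) x 86 mm high, screwed to the bench, with the WIDE black hatch and a round button on top. Origin at the centre of its underside, z up; the hatch's ribbed free edge lies towards -x (facing the robot), its hinge towards +x. Mid-line of the hatch at y = -20 mm; button at x = -45, y = 51 mm
- fuse_hatch (a joint): hinge of the wide hatch (rad): 0 (within 0.01) = shut and latched, negative = pressed in (stop at about -0.1), 0.8 = fully open. Push-push latch: pressed in past about -0.07 and let go, it is released and its spring lifts it to 0.8 in half a second and holds it there; pressing an open hatch all the way down latches it shut again
- fuse_press (a point): point to press on the wide hatch: upper face, mid-width, 16 mm from the free ribbed edge; moves with the hatch. Hatch: black plate 84 mm from hinge to free edge, 62 wide (box y), 8 thick, lying on the case; shut, its top is 94 mm above the bench. Here the latch releases after 5 mm of travel, stop at 7 mm, about 4 N to get there. Open, the free edge is 60 mm higher and 25 mm farther off
- meter_box: the meter box: same grey case, 170 x 150 x 86 mm, fixed, same axes, with the NARROW black hatch in the middle of its top and no button. Not to be used
- meter_hatch (a joint): hinge angle of the narrow hatch (32 mm wide, same length and latch): 0 = shut. It must stay shut
- meter_press (a point): point on top of the narrow hatch, mid-width, 16 mm from its free edge
- power (a joint): travel (m) of the round black power button, 22 mm across, on the top of the fuse box: 0 = out, 0.005 = pressed in; its top stands 104 mm above the bench. Not to be pressed
- battery: loose power-tool battery 110 x 72 x 62 mm, black, origin at the centre of its underside. Leave alone
- carton: loose cardboard carton 100 x 70 x 60 mm, origin at the centre of its underside. Leave alone
- screwdriver: loose screwdriver lying on the bench, about 200 mm long, origin under its middle. Leave alone
Mind the look-alikes: they are no part of the job. What is shaped like the fuse_box but pink is not meant.

How it is judged:
By the outcome, as a careful person would: the job done as asked, in the order asked, and still so for the second after the job is handed in, with the robot touching nothing.
It also fails if it takes over 32 s, if anything falls off the work surface, if the arm or the gripper's body presses on something with over 40 N, if the wrist force passes 120 N, or if a joint passes its speed limit or range.

ROBOT

A 6-joint arm with a two-finger parallel gripper is mounted at the origin on the work surface. World frame = base frame: x ahead of the robot, y to its left, z up, the work surface at z = 0. Lengths are in m, angles in rad, forces in N, time in s.
With the tool pointing down it reaches from about 0.275 to 0.825 m from the base axis. Payload 4.9 kg.
Tool frame: the origin (TCP) lies midway between the tips of the shut fingers; the grasp point (between the pads) lies 19 mm behind it (grip_point_offset is the distance from the TCP to the grasp point, in m); z points along the fingers, y is the line along which they close (so a half turn about z gives the same grasp; the last joint's range is limited). The gripper opens to 85 mm and grips with 20 to 120 N. Pads are 22 mm wide; open, the fingers measure 114 mm over their backs; the gripper's body (76 mm by 85 mm) begins 54 mm behind the grasp point. The pads swing forward as they close: fully open they stand 13 mm farther back than shut.
Start: joints at [-1.34, 0.326, -0.193, 1.052, 0, 1.437], TCP at [0.196, -0.514, 0.231] pointing down, gripper open.
Joint ranges: [-2.65, 2.65], [-0.97, 1.79], [-1.3, 1.35], [-1.93, 2.1], [-1.47, 1.37], [-3.14, 3.14]. Speed limits (rad/s): [2.57, 2.57, 3.14, 3.14, 3.14, 3.14].

INTERFACE

Orientations are given as a rotation vector (axis times angle).
In Python, from cell import * gives the robot as it stands. Calls block until the motion is done:
- movep(position, orientation): joint-space move of the TCP to a pose.
- move_l(position, velocity=0.15, rot=None, until_force=None): straight line of the TCP; rot=None keeps the orientation; velocity is the mean speed in m/s. With until_force (N) it stops when the force on the tool has changed by that much, and returns True; else False.
- set_joints(angles): joint-space move.
- let_go() and grab(newtons=None): open the fingers fully, or close them until they stop; newtons is the grip in N (None keeps the last).
- sleep(seconds).
- ik(position, orientation): joint angles nearest the present ones, or None.
- get_state(): the state.
- grab_frame(name): name is "side" or "top"; returns a dict with "img" (480x640x3 uint8, red, green, blue), "fx", "fy", "cx", "cy" (pixels), "cam_to_world" (4x4, takes a point from camera to world coordinates). Camera axes: x right, y down, z forward; pixel columns grow to the right and rows downward; lengths in m; the calibration is good to about 2 mm. A picture is of the moment at which its call begins. There is no depth.
A pose or a line that the arm cannot do raises MotionError and nothing moves.
- sign_off(): hands the job in; it is judged then, once.
Trained networks look in the newest picture that a camera, given by its name, has taken for a name from the list of things; names that differ only in an ending like _2 or _b are one class to them, and where a whole thing is asked for, a point or a joint stands for the part that bears it (a point fixed in the world has none). Each returns a list of dicts, best first, with "score" (0 to 1); they miss things now and then, are a little off and sometimes report something else, mostly with a low value. They report only what shows in the picture. A call takes as long as a camera call. They do not tell look-alikes from the thing itself.
- spot_in(camera, name): "centre" ([column, row] in pixels, amid what is visible of it).
- silhouettes(camera, name): "mask" (480x640 bool, what is visible of it) and "centre" ([column, row] in pixels, amid what is visible of it).
- tip_of(camera, name): "centre" ([column, row] in pixels: a listed point, or the origin of a listed thing).
The state is a dict: "clock": time; "q": joint angles; "joint_velocities": joint speeds; "tau": joint torques, N m; "position": TCP position; "eef_rot": TCP orientation; "contact_force": force on the tool from outside, world axes, zero at the start; "wrist_torque": the same for the moment, N m; "finger_gap": opening from 0.0 (shut) to 1.0 (fully open); "grasp_force": force on a finger pad.
Only numpy, scipy, OpenCV 4.12 (cv2) and the standard library are available. Lean on these libraries where they do the work, as an engineer would, in place of code of your own. Each camera call takes 0.05 s, during which the arm holds its last target. There are 200 camera calls.

## Working session

There is one attempt and no reset: what is moved stays moved. The work goes in short steps, each a Python script; the robot and the scene stay as the last script left them, time stands still between calls to the robot, and variables do not carry over. Pictures are saved under pics/ and viewed, at most 10 in all, crops included, and the job is handed in when it is done.

```bash
mkdir -p pics; cat > h.py <<'E'
from cell import *
import numpy as np, cv2
def snap(c,fn):
    f=grab_frame(c); cv2.imwrite('pics/'+fn,f['img'][:,:,::-1]); return f
def ray(f,uv,z):
    T=np.array(f['cam_to_world']); d=T[:3,:3]@[(uv[0]-f['cx'])/f['fx'],(uv[1]-f['cy'])/f['fy'],1]
    o=T[:3,3]; return o+d*(z-o[2])/d[2]
def proj(f,p):
    c=np.linalg.inv(f['cam_to_world'])@np.append(p,1); return np.array([f['fx']*c[0]/c[2]+f['cx'],f['fy']*c[1]/c[2]+f['cy']])
E
python3 - <<'E'
from h import *
for c in ('top','side'):
    f=snap(c,c+'1.png'); print(c,np.round(f['cam_to_world'],3).tolist())
    for n,z in (('fuse_press',.094),('meter_press',.094),('power',.104),('fuse_box',0)):
        for r in tip_of(c,n)[:3]: print(n,round(r['score'],2),np.round(r['centre']),np.round(ray(f,r['centre'],z),3))
s=get_state();print(s['clock'],s['eef_rot'],s['finger_gap'])
E
```

```text
top [[-0.008, -0.987, 0.162, 0.372], [-1.0, 0.003, -0.03, 0.014], [0.029, -0.162, -0.986, 1.132], [0.0, 0.0, 0.0, 1.0]]
fuse_press 0.84 [210. 366.] [0.257 0.229 0.094]
fuse_press 0.76 [416. 232.] [ 0.558 -0.249  0.094]
fuse_press 0.23 [264. 253.] [0.511 0.11  0.094]
meter_press 0.74 [256. 257.] [0.501 0.129 0.094]Traceback (most recent call last):
  File "<stdin>", line 5, in <module>
ValueError: it knows: battery, carton, fuse_box, fuse_press, meter_box, meter_press, screwdriver
```

View pics/top1.png

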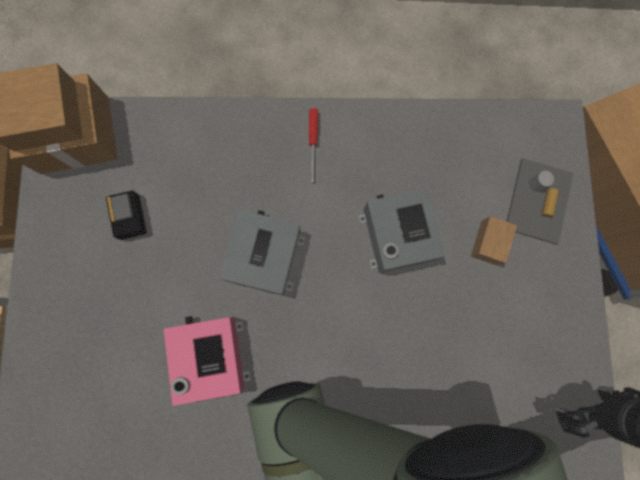

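The top view shows the grey fuse box with its wide hatch at (414,225) and button at (391,250). The narrow-hatch meter box is at (262,250), and the pink look-alike is at (205,360). The best-scored fuse_press is on the pink box, so I'll use the one at (416,232).

```bash
python3 - <<'E'
from h import *
f=snap('top','top2.png')
for p in [(367,200),(428,192),(444,261),(386,272)]: print('corner',np.round(ray(f,p,.086),3))
print('button',np.round(ray(f,(391,250),.104),3))
for n,z in (('fuse_press',.094),('fuse_box',0)):
    for r in tip_of('top',n)[:3]: print(n,round(r['score'],2),np.round(r['centre']),np.round(ray(f,r['centre'],z),3))
g=snap('side','side1.png')
for n,z in (('fuse_press',.094),('meter_press',.094),('fuse_box',0)):
    for r in tip_of('side',n)[:3]: print('side',n,round(r['score'],2),np.round(r['centre']),np.round(ray(g,r['centre'],z),3))
cv2.imwrite('pics/crop.png',cv2.resize(f['img'][170:290,340:500,::-1],None,fx=5,fy=5,interpolation=cv2.INTER_CUBIC))
s=get_state();print(s['clock'],s['eef_rot'],s['finger_gap'])
E
```

```text
corner [ 0.64  -0.134  0.086]
corner [ 0.66  -0.283  0.086]
corner [ 0.491 -0.314  0.086]
corner [ 0.465 -0.174  0.086]
button [ 0.515 -0.185  0.104]
fuse_press 0.87 [212. 367.] [0.254 0.224 0.094]
fuse_press 0.76 [418. 233.] [ 0.558 -0.252  0.094]
fuse_box 0.87 [208. 360.] [0.261 0.252 0.   ]
fuse_box 0.58 [395. 234.] [ 0.571 -0.217  0.   ]
side fuse_press 0.95 [331. 181.] [ 0.558 -0.246  0.094]
side fuse_press 0.9 [417. 312.] [0.257 0.224 0.094]
side meter_press 0.76 [318. 264.] [0.497 0.128 0.094]
side fuse_box 0.83 [323. 214.] [ 0.569 -0.201  0.   ]
side fuse_box 0.77 [402. 350.] [0.275 0.25  0.   ]
0.5 [-3.08932193e+00 -5.69721865e-01  2.33293706e-05] 0.9974488961196223
```

View pics/crop.png

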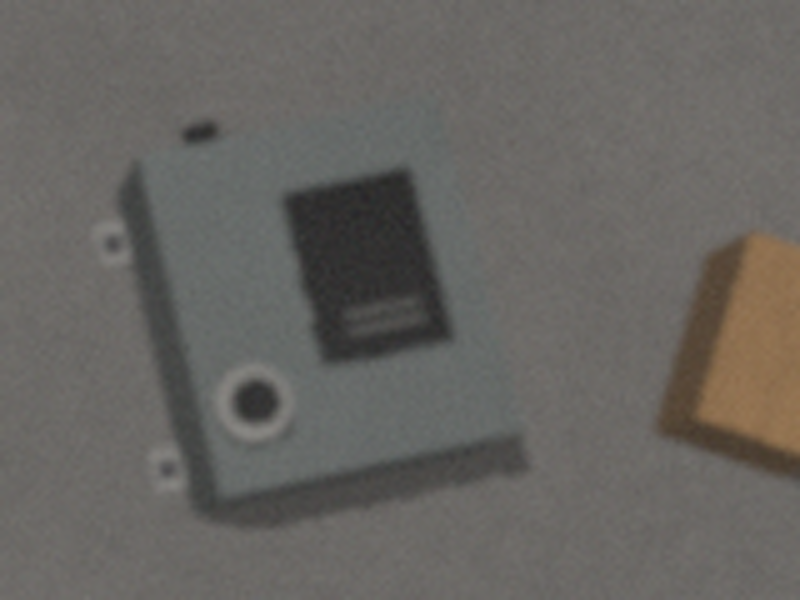

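View pics/side1.png

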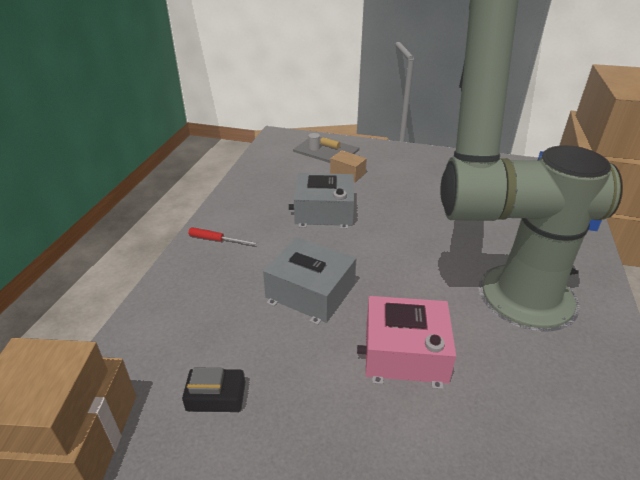

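Top and side cameras agree on the press point, about (0.558, -0.249), with the box yawed about +0.2 rad. The side view shows the wide hatch at (331,181) and its button at (340,193). I'll hover above it first with the fingers shut.

```bash
python3 - <<'E'
from h import *
R=np.pi*np.array([np.cos(.1),np.sin(.1),0])
grab(30)
movep([.557,-.249,.22],R); move_l([.557,-.249,.125],.15)
s=get_state();print(s['clock'],np.round(s['position'],4),s['finger_gap'],np.round(s['q'],2))
f=snap('side','side2.png')
cv2.imwrite('pics/crop2.png',cv2.resize(f['img'][120:240,250:410,::-1],None,fx=5,fy=5,interpolation=cv2.INTER_CUBIC))
print((proj(f,s['position'])-[250,120])*5,(proj(f,[.557,-.249,.094])-[250,120])*5)
E
```

```text
3.6917 [ 0.5574 -0.2496  0.1258] 0.0031496032862474606 [-0.54  0.52 -0.18  0.87 -0.    2.4 ]
[405.79118605 252.81308657] [405.19678294 300.21963356]
```

View pics/crop2.png

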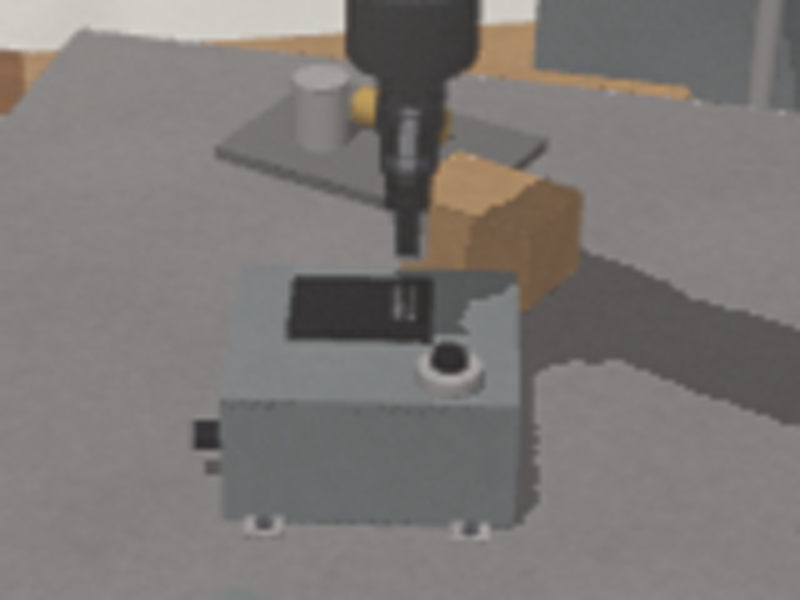

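The fingertips at crop (406,253) are straight above the ribs at (405,300), so the hover is on target. Next: press, then get clear quickly.

```bash
python3 - <<'E'
from h import *
F0=np.array(get_state()['contact_force'])
hit=move_l([.557,-.249,.083],.03,until_force=12)
s=get_state()
p=np.array(s['position']); d=np.array([-np.cos(.2),-np.sin(.2),0])
move_l(p+.07*d+[0,0,.13],.4)
print(hit,np.round(p,4),np.round(s['contact_force']-F0,1))
move_l(p+.17*d+[0,0,.19],.3)
sleep(2)
f=snap('side','side3.png')
s=get_state();print(s['clock'],np.round(s['position'],3))
for r in tip_of('side','fuse_press'): print(r['score'],r['centre'])
cv2.imwrite('pics/crop3.png',cv2.resize(f['img'][120:240,250:410,::-1],None,fx=5,fy=5,interpolation=cv2.INTER_CUBIC))
E
```

```text
True [ 0.5567 -0.249   0.0878] [-1.   1.3  8.5]
8.0167 [ 0.39  -0.283  0.278]
0.81 [321.7, 166.8]
0.55 [420.7, 313.1]
```

View pics/crop3.png

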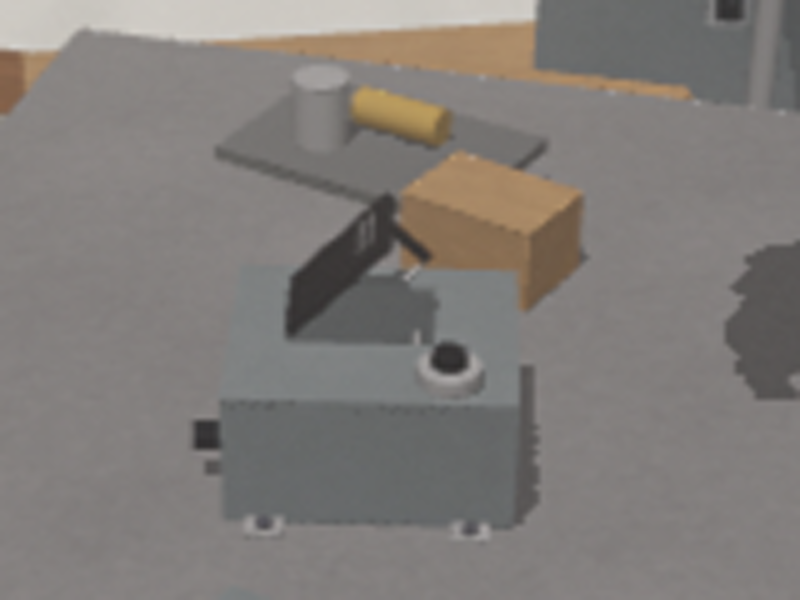

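The wide hatch stands open, with its free edge at crop (385,200). The button is still out, the carton hasn't moved and the hand is clear after more than 2 s.

```bash
python3 -c "
from cell import *
print(sign_off())"
```

```text
the job is handed in; nothing more can be done
None
```

The fuse hatch is open: I pressed it once to its stop and it sprang up by itself. It was still open after two seconds with the hand clear, the narrow hatch, button and loose things were not touched, and the job is handed in at about 8 s on the robot's clock.

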